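# Tare the kitchen scale with the dish on it

### The job

Tare the kitchen scale for the footed dish: set the empty dish gently down, upright in the middle of the scale's round pan, without slamming the pan onto its stop, and let go. Then, with the dish on the pan, turn the knob in the middle of the dial until the dial's triangular zero mark points at the tip of the needle, to within half a small division, and let go. Leave the other things on the worktop where they are.

Things in the scene. Friction and masses are not known exactly. Their poses are not given: they have to be found in the camera images.
- dish: White spotted footed porcelain dish, rim banded, empty, 0.25-0.46 kg, 62 mm high, oval: rim half-width 73 mm along x, 84 along y. Origin: centre of underside, z up. Foot radius 45, 17 high; inner floor 20 up. The wall flares 33 deg from vertical, 5 (rim) to 9 mm thick, its middle 64 (x) or 72 (y) mm out at 50 mm up. Pinch the rim: tool leaning outward 25-35 deg and moved in along its lean, opened 35 mm.
- scale: Enamelled kitchen scale, fixed, 240 mm deep (x), 172 wide (y). Origin: centre of underside; the sloping front faces -x. It slopes 28 deg from level, from 30 mm high in front up to 99 mm; outward normal (-sin 28, 0, cos 28) in the scale's axes, through the dial's centre at (-55, 0, 64.6) mm. The level top behind carries the round steel pan.
- pan_top (a point): Centre of the pan's flat floor, at (66, 0, 127) mm in the scale's axes when empty. The pan is round: floor 79 mm in radius, lip 86 mm in radius and 5 mm high. It is sprung and sinks straight down, 6 mm for each kg (1.6 N per mm); its overload stop is at 16 mm (26 N).
- knob_grip (a point): On the knob's axis, 32 mm out from the sloping face: where to grip. Round black fluted knob, 40 mm across, in the middle of the dial, from 5.5 to 42 mm out from the face; a skirt 48 mm across ends 12.5 mm out. The steel bezel round the dial, 137 mm across, stands 7.5 mm out. The point's z is the outward normal; its x points to the zero mark.
- zero_mark (a point): Point on the edge of the white dial, 50 mm from its centre, 5.5 mm out from the face, at which the dial's black triangular zero mark points (triangle 13 mm long). The dial turns with the knob; it has 40 small divisions of 9 deg (50 g), every fifth line longer.
- needle_tip (a point): Tip of the needle: a small black arrow that runs round in the gap outside the white dial and points inward at its edge, 50 mm from the centre, 5.5 mm out from the face. Zeroed when the zero mark is here.
- dial (a joint): Angle of dial and knob in rad: 0 with the zero mark at the top (12 o'clock), growing clockwise as seen from in front; range -1.2 to 3.6. It stays where it is left (friction about 0.05 Nm).
- needle (a joint): Angle of the needle in rad, measured in the same way as the dial: 0 at the top with the pan empty, growing clockwise with the load, 3.14 rad for each kg; 8.4 when the pan is on its stop. Zeroed when dial = needle.
- mortar: Dark stone mortar with its pestle standing in it, 128 x 144 x 165 mm, 1.4 kg, a bystander (it and the dish may stand on either side of the scale); origin: centre of its underside.
- garlic: Garlic bulb, 50 mm, a bystander; origin at its underside.
- salt: Salt shaker, 44 mm across, 90 mm high, a bystander; origin at its underside.
- jam: Jam jar with a lid, 71 mm across, 110 mm high, a bystander; origin at its underside.
- teaspoon: Teaspoon, 130 mm long, lying near the front edge, a bystander; origin at its underside.

How it is judged:
On the way, in this order (a step that is already met when the one before it is completed fails the run):
1. the dish stands upright in the middle of the pan, let go (horizontal distance between dish and pan_top below 0.025 m and z of dish in the frame of pan_top between -0.005 and 0.005 m and angle between dish's own z axis and vertical below 0.06 rad and contact force between the fingers and dish below 0.2 N and contact force between the fingers and scale below 0.2 N), for 0.3 s.
2. the zero mark stands at the needle's tip, the dish still on the pan, knob let go (all of step 1 and distance between zero_mark and needle_tip below 0.004 m and velocity of joint needle between -0.1 and 0.1 rad/s), for 0.3 s.
At the end, for the whole second after the job is handed in: The dish stands upright and still on the pan, its centre within 25 mm of the pan's centre; the dial's zero mark is within 4 mm (half a small division) of the needle's tip (horizontal distance between dish and pan_top below 0.025 m and z of dish in the frame of pan_top between -0.005 and 0.005 m and angle between dish's own z axis and vertical below 0.06 rad and distance between zero_mark and needle_tip below 0.004 m and velocity of joint needle between -0.1 and 0.1 rad/s and linear speed of dish below 0.01 m/s); the robot touches nothing.
It fails at once if the pan is driven onto its overload stop (value of joint needle above 8.2 rad).
It fails at once if another loose thing on the worktop is shifted by more than 3 cm (distance of any of mortar, garlic, salt, jam, teaspoon from where it was at the start of the episode above 0.03 m).
It also fails if it takes over 72 s, if anything falls off the work surface, if the arm or the gripper's body presses on something with over 40 N, if the wrist force passes 120 N, or if a joint passes its speed limit or range.

### The arm

A 6-joint arm with a two-finger parallel gripper is mounted at the origin on a cart in front of the work surface, level with it; the furniture and walls round the work are solid. World frame = base frame: x ahead of the robot, y to its left, z up, the work surface at z = 0. Lengths are in m, angles in rad, forces in N, time in s.
With the tool pointing down it reaches from about 0.3 to 0.775 m from the base axis. Payload 14.6 kg.
Tool frame: the origin (TCP) lies at the very end of the fingers, on their centre line; the grasp point (between the pads) lies 19 mm behind it; z points along the fingers, y is the line along which they close (so a half turn about z gives the same grasp; the last joint's range is limited). The gripper opens to 94 mm and grips with 3 to 60 N. Pads are 16 mm wide; open, the fingers measure 119 mm over their backs; the gripper's body (75 mm by 177 mm) begins 78 mm behind the grasp point.
Start: joints at [-1.268, 0.3, 1.521, -0, 1.321, -0.067], TCP at [0.199, -0.513, 0.205] pointing down, gripper open.
Joint ranges: [-3.03, 3.03], [-0.79, 2.21], [0.23, 2.52], [-1.04, 4.18], [0, 3.07], [-2.55, 2.55]. Speed limits (rad/s): [2.22, 2.22, 2.57, 3.14, 3.14, 3.14].

### API

Orientations are given as [roll, pitch, yaw] about the fixed x, y, z axes, in that order (R = Rz(yaw) Ry(pitch) Rx(roll)).
In Python, from station import * gives the robot as it stands.
- The arm moves only by the tool jog_arm, never from a script. Its argument "rows" is a list of rows, each a list of 3 entries, a list of its own where there are three numbers: the shift along the tool's x, y, z in m, then the turn about the tool's z in degrees, then the finger opening in m, from 0 to 0.094. A call has 1 to 12 rows; each row shifts and turns the commanded pose from where the row before left it, along the tool's axes as they then stand; what a row does not reach is not made up. A row lasts 1/12 s, in which the tool goes at most 41.7 mm and 7.16 degrees, less where a joint would pass 70% of its speed; a pose out of reach is approached as far as the arm can. A call is refused whole if a number of a shift passes 0.0417 or a number of a turn 7.16, either way. A call with a gripper value outside its range is refused whole. The fingers move at their own pace and stop on an object; "squeeze" is the grip in N (left out, the last holds). Time passes only in rows, so rows that do not move let the fingers close. It gives the time, the measured TCP pose, the force, the opening and the grip force at its end, in the units of the state.
- get_obs(): the state, without advancing time (a new reading comes with each control period).
- camera(name): name is "side" or "top"; returns a dict with "image" (480x640x3 uint8, red, green, blue), "range_z" (480x640 float32, m along the optical axis (not along the pixel's ray), 0 where there is no reading), "K" (3x3 intrinsics, pixels), "world_from_camera" (4x4, takes a point from camera to world coordinates). Camera axes: x right, y up, looking along -z (the intrinsics and any distortion apply to the point x, -y, -z); pixel columns grow to the right and rows downward; lengths in m; the calibration is good to about 2 mm. A picture is of the moment at which its call begins.
- hand_in(): hands the job in; it is judged then, once.
Trained networks look in a picture, given as the dict that the camera call returned (one of the last four; its "shot" number tells which), for a name from the list of things; names that differ only in an ending like _2 or _b are one class to them, and where a whole thing is asked for, a point or a joint stands for the part that bears it (a point fixed in the world has none). Each returns a list of dicts, best first, with "p" (0 to 1); they miss things now and then, are a little off and sometimes report something else, mostly with a low value. They report only what shows in the picture. A call takes as long as a camera call.
- search_frame(label, picture): "at" ([column, row] as shares, 0 to 1, of the picture: columns of its width, rows of its height, amid what is visible of it).
- spot_point(label, picture): "at" ([column, row] as shares, 0 to 1, of the picture: columns of its width, rows of its height: a listed point, or the origin of a listed thing).
The state is a dict: "time_s": time; "qpos": joint angles; "joint_vel": joint speeds; "tau": joint torques, N m; "ee_pos": TCP position; "eef_rot": TCP orientation; "force": force on the tool from outside, world axes, zero at the start; "moment": the same for the moment, N m; "grip_width": finger opening in m; "grip_force": force on a finger pad.
Only numpy, scipy, OpenCV 4.12 (cv2) and the standard library are available. Lean on these libraries where they do the work, as an engineer would, in place of code of your own. Each camera call takes 0.05 s, during which the arm holds its last target. There are 200 camera calls.

## Working session

There is one attempt and no reset: what is moved stays moved. The work goes in short steps, Python scripts to look and compute and a tool call to move; the robot and the scene stay as the last step left them, time stands still between calls to the robot, and variables do not carry over. Pictures are saved under pics/ and viewed, at most 10 in all, crops included, and the job is handed in when it is done.

Besides the shell and the picture viewer there is one more tool, called after ">>>" by a JSON object that holds its "method" and its "body", one argument or row to a line. jog_arm: Moves the arm, as the interface text tells. Its arguments: {"type":"object","properties":{"rows":{"type":"array","items":{"type":"array"}},"squeeze":{"type":"number"}},"required":["rows"]}

```bash
mkdir -p pics; cat > h.py <<'E'
from station import *
import numpy as np, cv2
from scipy.spatial.transform import Rotation as Ro
def px2w(c,u,v,z=None):
    K=c["K"];T=c["world_from_camera"]
    d=np.array([(u-K[0,2])/K[0,0],-(v-K[1,2])/K[1,1],-1.0])
    if z is None:
        r=c["range_z"]; w=r[int(v)-1:int(v)+2,int(u)-1:int(u)+2]; w=w[w>0]; s=np.median(w) if w.size else np.nan
    else:
        dw=T[:3,:3]@d; s=(z-T[2,3])/dw[2]
    return T[:3,:3]@(d*s)+T[:3,3]
def w2px(c,p):
    T=c["world_from_camera"];q=T[:3,:3].T@(np.array(p)-T[:3,3]);K=c["K"]
    return np.array([K[0,2]+K[0,0]*q[0]/-q[2],K[1,2]+K[1,1]*q[1]/q[2]])
def cloud(c):
    K=c["K"];T=c["world_from_camera"];r=c["range_z"];v,u=np.mgrid[:480,:640]
    P=np.stack([(u-K[0,2])/K[0,0]*r,-(v-K[1,2])/K[1,1]*r,-r],-1)
    W=P@T[:3,:3].T+T[:3,3]; W[r<=0]=np.nan
    return W
E
python3 - <<'E'
from h import *
np.set_printoptions(precision=3,suppress=True)
for n in["top","side"]:
    c=camera(n); cv2.imwrite(f"pics/{n}0.png",c["image"][...,::-1])
    print(n,c["K"].tolist(),c["world_from_camera"])
    for l in["dish","scale","pan_top","knob_grip","zero_mark","needle_tip","mortar","salt","jam","garlic","teaspoon"]:
        for f in(search_frame,spot_point):
            for d in f(l,c)[:2]:
                u,v=d["at"][0]*640,d["at"][1]*480
                print(l,f.__name__,round(d["p"],2),round(u),round(v),px2w(c,min(max(u,1),638),min(max(v,1),478)))
print(get_obs()["eef_rot"])
E
```

```text
top [[545.7698133961488, 0.0, 316.86465205168497], [0.0, 545.7698133961488, 242.01126224153748], [0.0, 0.0, 1.0]] [[ 0.039  0.966 -0.254  0.21 ]
 [-0.999  0.036 -0.014  0.112]
 [-0.004  0.254  0.967  1.453]
 [ 0.     0.     0.     1.   ]]
dish call 0.68 199 255 [0.539 0.449 0.016]
dish call 0.65 204 261 [0.524 0.434 0.014]
scale call 0.82 335 211 [0.642 0.087 0.125]
scale call 0.97 340 228 [0.608 0.074 0.089]
scale call 0.63 205 259 [0.529 0.433 0.016]
pan_top call 0.64 338 191 [0.694 0.082 0.131]
pan_top call 0.79 338 189 [0.701 0.081 0.127]
knob_grip call 0.77 340 248 [0.46  0.082 0.462]
knob_grip call 0.63 342 244 [0.469 0.08  0.46 ]
zero_mark call 0.77 339 252 [0.542 0.074 0.101]
zero_mark call 0.69 333 229 [0.606 0.092 0.088]
mortar call 0.65 424 256 [ 0.382 -0.021  0.743]
mortar call 0.41 342 191 [0.696 0.071 0.127]
mortar call 0.67 430 266 [ 0.364 -0.025  0.764]
salt call 0.73 239 195 [0.692 0.345 0.078]
salt call 0.21 338 251 [0.46  0.085 0.44 ]
salt call 0.49 241 198 [0.692 0.343 0.052]
jam call 0.63 424 197 [ 0.694 -0.144  0.108]
jam call 0.96 418 209 [ 0.495 -0.04   0.599]
[... 796 characters left out ...]
ark call 0.68 294 221 [0.608 0.082 0.09 ]
mortar call 0.66 375 172 [ 0.525 -0.17   0.076]
mortar call 0.59 372 194 [ 0.514 -0.123  0.046]
salt call 0.66 179 317 [0.695 0.364 0.057]
salt call 0.93 183 331 [0.691 0.365 0.019]
salt call 0.53 260 195 [0.685 0.077 0.128]
jam call 0.75 304 162 [ 0.682 -0.118  0.089]
jam call 0.53 194 345 [0.646 0.392 0.038]
jam call 0.72 306 185 [ 0.676 -0.113  0.031]
garlic call 0.83 196 345 [0.643 0.392 0.038]
garlic call 0.64 259 194 [0.69  0.075 0.127]
garlic call 0.77 199 353 [0.634 0.399 0.029]
teaspoon call 0.86 410 274 [0.366 0.048 0.01 ]
teaspoon call 0.61 402 273 [ 0.384  0.042 -0.001]
teaspoon call 0.39 245 401 [0.522 0.438 0.016]
[-3.142  0.     0.37 ]
```

View pics/top0.png

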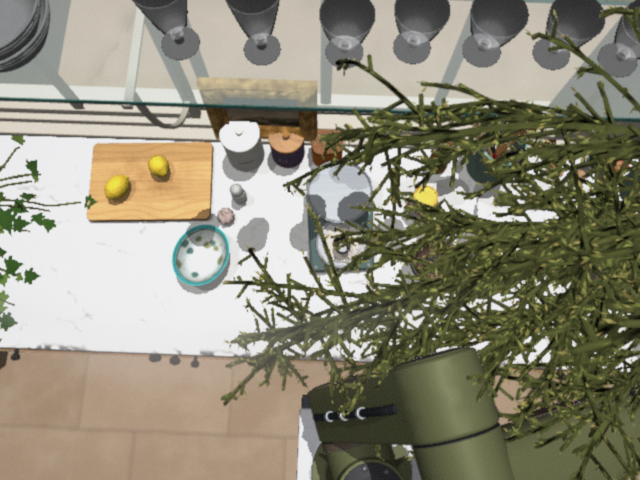

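View pics/side0.png

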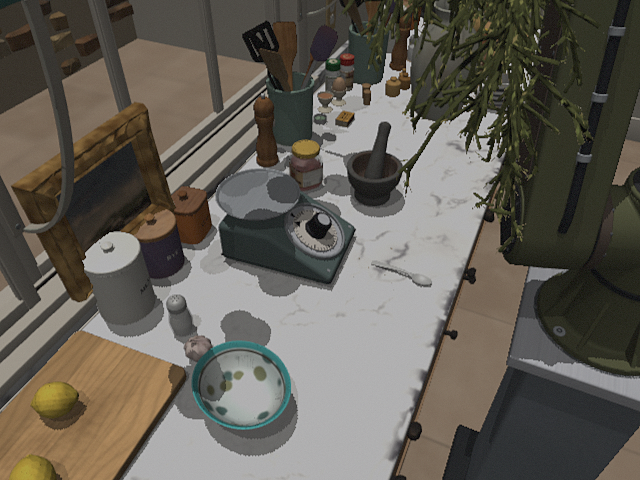

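```bash
python3 - <<'E'
from h import *
np.set_printoptions(precision=4,suppress=True)
for n in["top","side"]:
    c=camera(n);W=cloud(c)
    # dish: points near
    m=(np.hypot(W[...,0]-.525,W[...,1]-.44)<.13)&(W[...,2]>.055)&(W[...,2]<.075)
    P=W[m].astype(np.float32)
    print(n,"dish rim",len(P),P.min(0),P.max(0),np.median(P[:,2]))
    e=cv2.fitEllipse(cv2.convexHull(np.ascontiguousarray(P[:,:2]*1000)));print(e)
    # pan
    m=(np.hypot(W[...,0]-.69,W[...,1]-.08)<.11)&(W[...,2]>.115)&(W[...,2]<.14)
    P=W[m].astype(np.float32);print("pan",len(P),P.min(0),P.max(0),np.median(P[:,2]))
    print(cv2.minEnclosingCircle(np.ascontiguousarray(P[:,:2]*1000)))
    # scale plane region footprint
    m=(np.abs(W[...,0]-.55)<.1)&(np.abs(W[...,1]-.08)<.12)&(W[...,2]>.02)&(W[...,2]<.115)
    P=W[m];print("body",P.min(0),P.max(0));print(cv2.minAreaRect(np.ascontiguousarray(P[:,:2].astype(np.float32)*1000)))
E
```

```text
top dish rim 508 [0.4471 0.3634 0.055 ] [0.6115 0.5115 0.0712] 0.059161298
((529.66796875, 437.0071105957031), (145.2693328857422, 167.91954040527344), 68.19921112060547)
pan 2804 [ 0.6092 -0.0055  0.1169] [0.7814 0.1641 0.1396] 0.1268978
((695.1653442382812, 78.8721923828125), 86.6461181640625)
body [ 0.5029 -0.0195  0.0202] [0.6495 0.16   0.1112]
((581.612060546875, 70.00983428955078), (147.8970489501953, 170.97409057617188), 4.709282875061035)
side dish rim 1495 [0.4454 0.3585 0.055 ] [0.6114 0.5081 0.0652] 0.059688188
((528.5277709960938, 433.0823974609375), (145.26524353027344, 169.66317749023438), 65.73843383789062)
pan 3465 [ 0.6073 -0.0103  0.1235] [0.7804 0.1615 0.1361] 0.12810041
((692.8195190429688, 75.15399932861328), 87.81836700439453)
body [ 0.5001 -0.0208  0.02  ] [0.6499 0.1604 0.1115]
((581.1283569335938, 68.82644653320312), (150.31979370117188, 174.36964416503906), 4.322815418243408)
```

The top view shows the dish at about (201,256) px, with the scale at (340,220) px mostly hidden by a hanging plant. The side view shows the dish at (243,388), the pan at (258,195), the dial and knob at (318,228), the mortar at (375,175) and the teaspoon at (402,273). I'll check where the foliage hangs and fit the dial's pose.

```bash
ls; python3 - <<'E'
from h import *
np.set_printoptions(precision=3,suppress=True,linewidth=150)
C={n:camera(n) for n in["top","side"]}
W=np.concatenate([cloud(c).reshape(-1,3) for c in C.values()])
G=np.concatenate([c["image"].reshape(-1,3) for c in C.values()]).astype(int)
ok=np.isfinite(W[:,0]);W=W[ok];G=G[ok]
print("min z of points above .25 per cell; rows x .0->.9, cols y -.6->.6")
for x in np.arange(.1,.95,.1):
    o=[]
    for y in np.arange(-.6,.6,.1):
        m=(W[:,0]>x)&(W[:,0]<x+.1)&(W[:,1]>y)&(W[:,1]<y+.1)&(W[:,2]>.25)
        o.append("%.2f"%W[m,2].min() if m.sum()>3 else " -- ")
    print("%.1f"%x,*o)
c=C["side"];W=cloud(c)
# face plane fit: bezel/dial region
m=(W[...,0]>.50)&(W[...,0]<.62)&(abs(W[...,1]-.07)<.08)&(W[...,2]>.03)&(W[...,2]<.1)
P=W[m]
for i in range(6):
    q=P.mean(0);n=np.linalg.svd(P-q,full_matrices=False)[2][2];n*=np.sign(n[2]);d=(P-q)@n;P=P[abs(d)<max(.003,1.5*d.std())]
print("normal",n,"azim",np.degrees(np.arctan2(-n[1],-n[0])),"tilt",np.degrees(np.arccos(n[2])),len(P),q)
cy=c["image"][170:310,200:390];cv2.imwrite("pics/s1.png",cv2.resize(cy[...,::-1],None,fx=4,fy=4,interpolation=cv2.INTER_CUBIC))
E
```

```text
h.py
pics
min z of points above .25 per cell; rows x .0->.9, cols y -.6->.6
0.1  --   --  0.27 0.35 0.44 0.44 0.25 0.25 0.32  --   --   -- 
0.2  --  0.40 0.32 0.37 0.44 0.26 0.25 0.25 0.28  --   --   -- 
0.3  --  0.43 0.25 0.36 0.33 0.29 0.33 0.37 0.36  --   --   -- 
0.4 0.25 0.29 0.31 0.41 0.34 0.41 0.42 0.39 0.61  --   --   -- 
0.5 0.25 0.29 0.26 0.39 0.46 0.49 0.49 0.68  --   --   --   -- 
0.6  --  0.29 0.29 0.46 0.52 0.62 0.62 0.62 0.62 0.62 0.45 0.62
0.7 0.30 0.25 0.25 0.25 0.63 0.63 0.63 0.63 0.63 0.63 0.30 0.63
0.8 0.25 0.25 0.25 0.25 0.63 0.63 0.63 0.25 0.25 0.25 0.25 0.63
0.9 0.25 0.25 0.25 0.25 0.25  --   --  0.28  --   --  0.25  -- 
normal [-0.489  0.004  0.872] azim -0.43448271711545094 tilt 29.268897783298815 1874 [0.561 0.091 0.063]
```

>>> {"method": "jog_arm", "body": {
  "rows": [
    [[0, 0, -0.03], 0, 0.094],
    [[0, 0, -0.03], 0, 0.094]
  ]
}}

```text
time_s: 2.67
ee_pos: [0.1986, -0.5122, 0.2651]
eef_rot: [-3.138, -0.0, 0.37]
force: [0.3, -0.8, 0.4]
grip_width: 0.0936
grip_force: 0.0
```

```bash
cat >> h.py <<'E'
def plan(tgt,turn=0.,n=None,rel=False,g=0.094):
    o=get_obs();p=np.array(o["ee_pos"]);R=Ro.from_euler("xyz",o["eef_rot"]).as_matrix()
    d=np.array(tgt)-(0 if rel else p); n=n or int(max(np.ceil(np.linalg.norm(d)/.04),np.ceil(abs(turn)/7)))
    out=[]
    for k in range(n):
        out.append([[round(float(a),4) for a in R.T@d/n],round(turn/n,2),g]); R=R@Ro.from_euler("z",turn/n,degrees=True).as_matrix()
    for i in range(0,n,12): print(str(out[i:i+12]).replace(" ",""))
E
python3 -c "
from h import *
plan([.40,.06,.25],-68.8)"
```

```text
[[[0.0247,-0.0288,0.001],-4.3,0.094],[[0.0268,-0.0269,0.001],-4.3,0.094],[[0.0287,-0.0248,0.001],-4.3,0.094],[[0.0305,-0.0226,0.001],-4.3,0.094],[[0.0321,-0.0202,0.001],-4.3,0.094],[[0.0335,-0.0177,0.001],-4.3,0.094],[[0.0347,-0.0152,0.001],-4.3,0.094],[[0.0358,-0.0125,0.001],-4.3,0.094],[[0.0366,-0.0098,0.001],-4.3,0.094],[[0.0372,-0.007,0.001],-4.3,0.094],[[0.0377,-0.0042,0.001],-4.3,0.094],[[0.0379,-0.0014,0.001],-4.3,0.094]]
[[[0.0379,0.0014,0.001],-4.3,0.094],[[0.0377,0.0043,0.001],-4.3,0.094],[[0.0372,0.0071,0.001],-4.3,0.094],[[0.0366,0.0099,0.001],-4.3,0.094]]
```

View pics/s1.png

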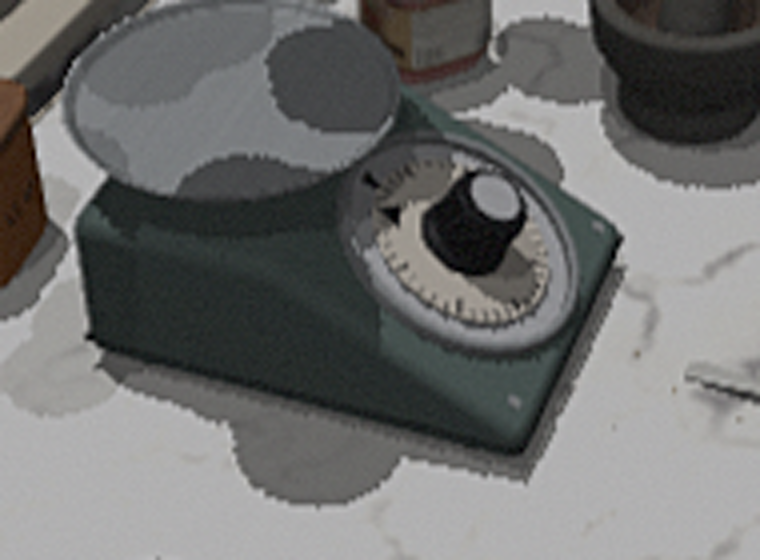

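The crop shows the needle arrow at (372,182) and the zero triangle just anticlockwise of it at (390,213). The knob cap is at (497,195).

>>> {"method": "jog_arm", "body": {
  "rows": [
    [[0.0247, -0.0288, 0.001], -4.3, 0.094],
    [[0.0268, -0.0269, 0.001], -4.3, 0.094],
    [[0.0287, -0.0248, 0.001], -4.3, 0.094],
    [[0.0305, -0.0226, 0.001], -4.3, 0.094],
    [[0.0321, -0.0202, 0.001], -4.3, 0.094],
    [[0.0335, -0.0177, 0.001], -4.3, 0.094],
    [[0.0347, -0.0152, 0.001], -4.3, 0.094],
    [[0.0358, -0.0125, 0.001], -4.3, 0.094],
    [[0.0366, -0.0098, 0.001], -4.3, 0.094],
    [[0.0372, -0.007, 0.001], -4.3, 0.094],
    [[0.0377, -0.0042, 0.001], -4.3, 0.094],
    [[0.0379, -0.0014, 0.001], -4.3, 0.094]
  ]
}}

```text
time_s: 3.67
ee_pos: [0.3502, -0.0818, 0.2537]
eef_rot: [3.141, 0.0, 1.274]
force: [0.6, -0.9, -0.4]
grip_width: 0.0942
grip_force: 0.0
```

>>> {"method": "jog_arm", "body": {
  "rows": [
    [[0.0379, 0.0014, 0.001], -4.3, 0.094],
    [[0.0377, 0.0043, 0.001], -4.3, 0.094],
    [[0.0372, 0.0071, 0.001], -4.3, 0.094],
    [[0.0366, 0.0099, 0.001], -4.3, 0.094]
  ]
}}

```text
time_s: 4.0
ee_pos: [0.4006, 0.0614, 0.2497]
eef_rot: [3.141, 0.0, 1.575]
force: [0.6, -0.1, 0.7]
grip_width: 0.0939
grip_force: 0.0
```

```bash
python3 -c "
from h import *
np.set_printoptions(precision=3,suppress=True)
print(get_obs())"
```

```text
{'time_s': 4.0, 'qpos': array([ 0.062, -0.067,  1.827, -0.   ,  1.381,  0.058]), 'joint_vel': array([ 1.071,  0.502, -0.432,  0.002, -0.07 ,  0.17 ]), 'tau': array([ -6.801, -37.211, -32.272,   0.204,   0.297,  -0.218]), 'ee_pos': array([0.401, 0.061, 0.25 ]), 'eef_rot': array([3.141, 0.   , 1.575]), 'force': array([ 0.619, -0.098,  0.692]), 'moment': array([-0.05 , -0.097,  0.025]), 'grip_force': 0.0, 'grip_width': 0.09388087760088314}
```

```bash
python3 - <<'E'
from h import *
W=np.concatenate([cloud(camera(n)).reshape(-1,3) for n in["side","top"]])
W=W[np.isfinite(W[:,0])]
print("max z below .6 / min z above .25, x rows; y -.2..0.3 step .05")
for x in np.arange(.65,1.0,.05):
    o=[]
    for y in np.arange(-.2,.35,.05):
        m=(W[:,0]>x)&(W[:,0]<x+.05)&(W[:,1]>y)&(W[:,1]<y+.05);z=W[m,2]
        a=z[z<.4];o.append("%.2f"%(a.max()) if len(a)>2 else " -- ")
    print("%.2f"%x,*o)
E
```

```text
max z below .6 / min z above .25, x rows; y -.2..0.3 step .05
0.65 0.12 0.12 0.01 0.13 0.14 0.14 0.13 0.14 0.01 0.01 0.09
0.70 0.12 0.12 0.01 0.14 0.14 0.13 0.13 0.14 0.01 0.01 0.09
0.75 0.01 0.01 0.01 0.01 0.14 0.14 0.14 0.01 0.11 0.01 0.15
0.80 0.19 0.08 0.07 0.08 0.08 0.10 0.11 0.17 0.14 0.15 0.16
0.85 0.16 0.10 0.10 0.10 0.10 0.10 0.32 0.32 0.32 0.32 0.32
0.90 0.40 0.14 0.13 0.13 0.13 0.14 0.40  --   --   --   -- 
0.95 0.39 0.13 0.13 0.13 0.13  --  0.40  --   --   --   --
```

>>> {"method": "jog_arm", "body": {
  "rows": [
    [[-0.003, 0.039, 0], 0, 0.094],
    [[-0.003, 0.039, 0], 0, 0.094],
    [[-0.003, 0.039, 0], 0, 0.094],
    [[-0.003, 0.039, 0], 0, 0.094],
    [[-0.003, 0.039, 0], 0, 0.094],
    [[-0.003, 0.039, 0], 0, 0.094],
    [[-0.003, 0.039, 0], 0, 0.094],
    [[-0.003, 0.039, 0], 0, 0.094],
    [[0, 0.039, 0], 0, 0.094]
  ]
}}

```text
time_s: 4.85
ee_pos: [0.7419, 0.0336, 0.2493]
eef_rot: [-3.141, 0.0, 1.569]
force: [0.2, 0.2, 1.1]
grip_width: 0.094
grip_force: 0.0
```

>>> {"method": "jog_arm", "body": {
  "rows": [
    [[0, 0.03, 0], 0, 0.094],
    [[0, 0.03, 0], 0, 0.094]
  ]
}}

```text
time_s: 5.02
ee_pos: [0.7883, 0.034, 0.2499]
eef_rot: [-3.141, 0.0, 1.569]
force: [-0.4, -1.1, 0.3]
grip_width: 0.0944
grip_force: 0.0
```

>>> {"method": "jog_arm", "body": {
  "rows": [
    [[0, 0.03, 0], 0, 0.094],
    [[0, 0.03, 0], 0, 0.094]
  ]
}}

```text
time_s: 5.18
ee_pos: [0.8152, 0.0331, 0.2399]
eef_rot: [3.131, -0.001, 1.569]
force: [-4.0, -0.1, 15.7]
grip_width: 0.0938
grip_force: 0.0
```

```bash
python3 -c "
from h import *
np.set_printoptions(precision=3,suppress=True)
print(get_obs())"
```

```text
{'time_s': 5.1833, 'qpos': array([-0.005,  1.061,  0.234,  0.001,  1.835, -0.003]), 'joint_vel': array([-0.015,  0.357, -0.003,  0.01 , -0.045, -0.014]), 'tau': array([   0.345,  -19.828, -170.359,    0.005,    1.316,    0.031]), 'ee_pos': array([0.815, 0.033, 0.24 ]), 'eef_rot': array([ 3.131, -0.001,  1.569]), 'force': array([-3.969, -0.148, 15.699]), 'moment': array([-0.001,  0.01 ,  0.042]), 'grip_force': 0.0, 'grip_width': 0.09384126916805562}
```

>>> {"method": "jog_arm", "body": {
  "rows": [
    [[0, 0.03, 0], 0, 0.094],
    [[0, 0.03, 0], 0, 0.094],
    [[0, 0, 0], 0, 0.094]
  ]
}}

```text
time_s: 5.43
ee_pos: [0.83, 0.0311, 0.2251]
eef_rot: [3.095, -0.002, 1.569]
force: [0.5, -0.0, -0.3]
grip_width: 0.0942
grip_force: 0.0
```

```bash
python3 -c "
from h import *
np.set_printoptions(precision=3,suppress=True)
print(get_obs())"
```

```text
{'time_s': 5.4333, 'qpos': array([-0.007,  1.078,  0.237,  0.002,  1.779, -0.005]), 'joint_vel': array([ 0.007, -0.033, -0.017, -0.002,  0.048,  0.001]), 'tau': array([  0.64 , -91.72 , -38.079,   0.125,  -0.675,  -0.022]), 'ee_pos': array([0.83 , 0.031, 0.225]), 'eef_rot': array([ 3.095, -0.002,  1.569]), 'force': array([ 0.543, -0.039, -0.293]), 'moment': array([-0.052, -0.075, -0.024]), 'grip_force': 0.0, 'grip_width': 0.09422996157229652}
```

>>> {"method": "jog_arm", "body": {
  "rows": [
    [[0, 0.041, -0.02], 0, 0.094],
    [[0, 0.041, -0.02], 0, 0.094],
    [[0, 0.041, -0.02], 0, 0.094],
    [[0, 0, 0], 0, 0.094]
  ]
}}

```text
time_s: 5.77
ee_pos: [0.8405, 0.0284, 0.2598]
eef_rot: [3.013, -0.005, 1.57]
force: [0.1, 0.4, 0.6]
grip_width: 0.0941
grip_force: 0.0
```

```bash
python3 -c "
from h import *
np.set_printoptions(precision=3,suppress=True)
print(get_obs()['qpos'])"
```

```text
[-0.012  1.039  0.235  0.006  1.74  -0.01 ]
```

>>> {"method": "jog_arm", "body": {
  "rows": [
    [[0, 0.041, -0.012], 0, 0.094],
    [[0, 0.041, -0.012], 0, 0.094],
    [[0, 0.041, -0.012], 0, 0.094],
    [[0, 0.041, -0.012], 0, 0.094],
    [[0, 0.041, -0.012], 0, 0.094],
    [[0, 0, 0], 0, 0.094]
  ]
}}

```text
time_s: 6.27
ee_pos: [0.865, 0.0233, 0.2846]
eef_rot: [2.894, -0.008, 1.571]
force: [-0.3, -0.5, 0.1]
grip_width: 0.0937
grip_force: 0.0
```

```bash
python3 -c "
from h import *
np.set_printoptions(precision=3,suppress=True)
print(get_obs()['qpos'])"
```

```text
[-0.019  1.016  0.235  0.013  1.644 -0.016]
```

>>> {"method": "jog_arm", "body": {
  "rows": [
    [[0.001, 0.041, -0.004], 0, 0.094],
    [[0.001, 0.041, -0.004], 0, 0.094],
    [[0.001, 0.041, -0.004], 0, 0.094],
    [[0.001, 0.041, -0.004], 0, 0.094],
    [[0.001, 0.041, -0.004], 0, 0.094],
    [[0.001, 0.041, -0.004], 0, 0.094],
    [[0.001, 0.041, -0.004], 0, 0.094],
    [[0.001, 0.041, -0.004], 0, 0.094],
    [[0, 0, 0], 0, 0.094]
  ]
}}

```text
time_s: 7.02
ee_pos: [0.9092, 0.0239, 0.3156]
eef_rot: [2.699, -0.013, 1.573]
force: [0.4, -0.2, 0.2]
grip_width: 0.0938
grip_force: 0.0
```

>>> {"method": "jog_arm", "body": {
  "rows": [
    [[0.001, 0.041, -0.002], 0, 0.094],
    [[0.001, 0.041, -0.002], 0, 0.094],
    [[0, 0, 0], 0, 0.094]
  ]
}}

```text
time_s: 7.27
ee_pos: [0.9182, 0.0239, 0.3272]
eef_rot: [2.651, -0.014, 1.574]
force: [-0.4, 0.9, 0.2]
grip_width: 0.0941
grip_force: 0.0
```

```bash
python3 - <<'E'
from h import *
np.set_printoptions(precision=4,suppress=True)
o=get_obs();R=Ro.from_euler("xyz",o["eef_rot"]).as_matrix();print(o["qpos"],o["eef_rot"]);print(R)
# dial circle & scale yaw, from side cam: white/steel points on the face plane; bezel
cs=camera("side");ct=camera("top")
W=cloud(cs)
I=cs["image"].astype(int)
m=(W[...,0]>.48)&(W[...,0]<.64)&(abs(W[...,1]-.07)<.1)&(W[...,2]>.015)&(W[...,2]<.12)
# front bottom edge & side edge: body boundary in footprint, z .02-.03
for lo,hi in[(.02,.03),(.03,.05)]:
    P=W[(W[...,2]>lo)&(W[...,2]<hi)&(W[...,0]>.45)&(W[...,0]<.8)&(W[...,1]>-.05)&(W[...,1]<.2)]
    S=P[P[:,1]>.14]; a=np.polyfit(S[:,0],S[:,1],1); print("side wall slope deg",np.degrees(np.arctan(a[0])),len(S),S[:,0].min(),S[:,0].max(),"y at .628:",np.polyval(a,.628))
for n,c in(("side",cs),("top",ct)):
    Wc=cloud(c)
    m=(np.hypot(Wc[...,0]-.694,Wc[...,1]-.077)<.1)&(Wc[...,2]>.129)&(Wc[...,2]<.136)
    P=Wc[m]; P=P[np.hypot(P[:,0]-.694,P[:,1]-.077)>.078]
    A=np.c_[2*P[:,:2],np.ones(len(P))];s=np.linalg.lstsq(A,(P[:,:2]**2).sum(1),rcond=None)[0];print(n,"pan lip centre",s[:2],np.sqrt(s[2]+s[0]**2+s[1]**2),len(P))
E
```

```text
[-0.0209  0.9916  0.235   0.0242  1.4245 -0.0179] [ 2.6507 -0.0144  1.5739]
[[-0.0031  0.882   0.4713]
 [ 0.9999 -0.0041  0.0142]
 [ 0.0144  0.4713 -0.8818]]
side wall slope deg 4.846182278275673 400 0.5004954812063814 0.7383334001259612 y at .628: 0.15550459993432358
side wall slope deg 5.187810559223288 739 0.5046000991519048 0.7378869912548776 y at .628: 0.15531350862683777
side pan lip centre [0.6926 0.0761] 0.08264889641958324 484
top pan lip centre [0.6948 0.0781] 0.08323085887943693 82
```

```bash
cat >> h.py <<'E'
def plan2(pts,g):
    o=get_obs();p=np.array(o["ee_pos"]);R=Ro.from_euler("xyz",o["eef_rot"]).as_matrix()
    for t,n in pts:
        d=np.array(t)-p;n=n or int(np.ceil(np.linalg.norm(d)/.039));print(n,"x",(R.T@d/n).round(4).tolist(),g);p=np.array(t)
E
python3 -c "
from h import *
plan2([([.74,.03,.32],0),([.41,.437,.16],0),([.467,.439,.033],0)],.035)"
```

```text
5 x [0.0013, -0.032, -0.0156] 0.035
15 x [0.027, -0.0245, -0.0005] 0.035
4 x [0.0, -0.0023, 0.0347] 0.035
```

>>> {"method": "jog_arm", "body": {
  "rows": [
    [[0.0013, -0.032, -0.0156], 0, 0.035],
    [[0.0013, -0.032, -0.0156], 0, 0.035],
    [[0.0013, -0.032, -0.0156], 0, 0.035],
    [[0.0013, -0.032, -0.0156], 0, 0.035],
    [[0.0013, -0.032, -0.0156], 0, 0.035],
    [[0.027, -0.0245, -0.0005], 0, 0.035],
    [[0.027, -0.0245, -0.0005], 0, 0.035],
    [[0.027, -0.0245, -0.0005], 0, 0.035],
    [[0.027, -0.0245, -0.0005], 0, 0.035],
    [[0.027, -0.0245, -0.0005], 0, 0.035],
    [[0.027, -0.0245, -0.0005], 0, 0.035],
    [[0.027, -0.0245, -0.0005], 0, 0.035]
  ]
}}

```text
time_s: 8.37
ee_pos: [0.6396, 0.2189, 0.2494]
eef_rot: [2.654, -0.014, 1.574]
force: [0.1, 0.1, 0.4]
grip_width: 0.0349
grip_force: 0.0
```

>>> {"method": "jog_arm", "body": {
  "rows": [
    [[0.027, -0.0245, -0.0005], 0, 0.035],
    [[0.027, -0.0245, -0.0005], 0, 0.035],
    [[0.027, -0.0245, -0.0005], 0, 0.035],
    [[0.027, -0.0245, -0.0005], 0, 0.035],
    [[0.027, -0.0245, -0.0005], 0, 0.035],
    [[0.027, -0.0245, -0.0005], 0, 0.035],
    [[0.027, -0.0245, -0.0005], 0, 0.035],
    [[0.027, -0.0245, -0.0005], 0, 0.035],
    [[0, 0, 0], 0, 0.035],
    [[0, 0, 0], 0, 0.035]
  ]
}}

```text
time_s: 9.2
ee_pos: [0.4641, 0.4356, 0.164]
eef_rot: [2.655, -0.013, 1.577]
force: [0.3, 0.3, -0.7]
grip_width: 0.0351
grip_force: 0.0
```

```bash
python3 -c "
from h import *
np.set_printoptions(precision=3,suppress=True)
print(get_obs()['qpos'])
plan2([([.4415,.438,.08],2),([.467,.439,.033],3)],.035)
c=camera('side');cv2.imwrite('pics/g1.png',c['image'][...,::-1])"
```

```text
[ 0.84   0.366  1.61  -0.459  0.87   1.084]
2 x [0.0007, -0.0296, 0.0319] 0.035
3 x [0.0001, 0.0002, 0.0178] 0.035
```

View pics/g1.png

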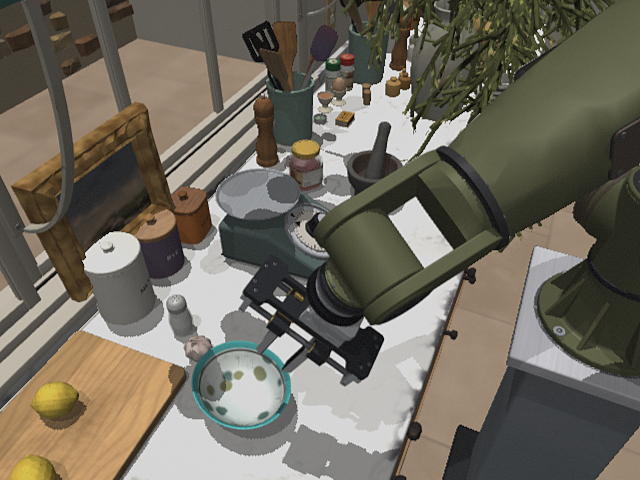

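The arm and gripper hang clear above the dish's robot-side rim, at about (265,350) px. Next I go in along the lean.

>>> {"method": "jog_arm", "body": {
  "rows": [
    [[0.0007, -0.0296, 0.0319], 0, 0.035],
    [[0.0007, -0.0296, 0.0319], 0, 0.035],
    [[0, 0, 0], 0, 0.035],
    [[0, 0, 0.0178], 0, 0.035],
    [[0, 0, 0.0178], 0, 0.035],
    [[0, 0, 0.0178], 0, 0.035],
    [[0, 0, 0], 0, 0.035],
    [[0, 0, 0], 0, 0.035]
  ]
}}

```text
time_s: 9.92
ee_pos: [0.4702, 0.4372, 0.0386]
eef_rot: [2.654, -0.015, 1.572]
force: [0.0, 1.6, 0.7]
grip_width: 0.0355
grip_force: 0.0
```

```bash
python3 -c "
from h import *
c=camera('side');cv2.imwrite('pics/g2.png',cv2.resize(c['image'][300:450,170:370,::-1],None,fx=4,fy=4))
plan2([([.467,.439,.033],1)],.035)"
```

```text
1 x [0.0013, -0.0055, 0.0041] 0.035
```

View pics/g2.png

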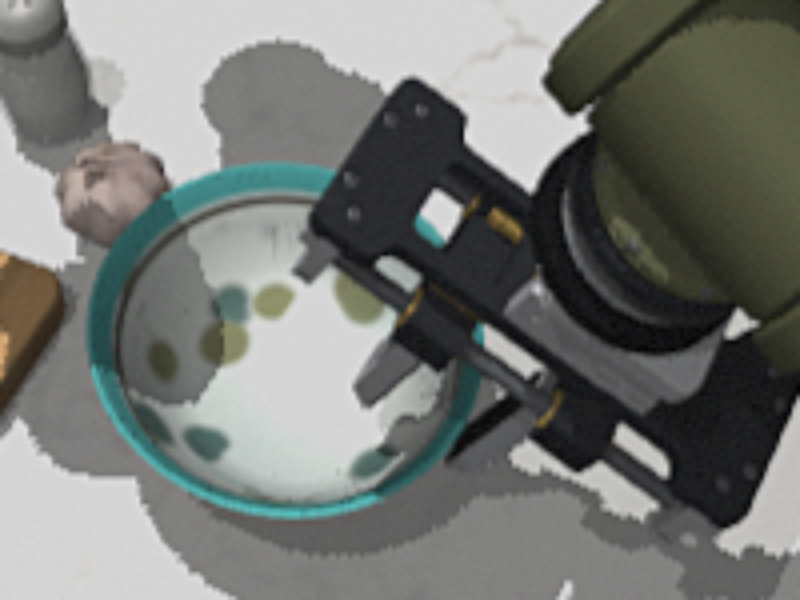

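The rim at about (460,390) in the crop runs between the two fingers, one inside and one outside. I'll make a small correction and close.

>>> {"method": "jog_arm", "body": {
  "rows": [
    [[0.001, -0.0055, 0.002], 0, 0.035],
    [[0, 0, 0], 0, 0.02],
    [[0, 0, 0], 0, 0.008],
    [[0, 0, 0], 0, 0.0],
    [[0, 0, 0], 0, 0.0],
    [[0, 0, 0], 0, 0.0],
    [[0, 0, 0], 0, 0.0]
  ],
  "squeeze": 35
}}

```text
time_s: 10.55
ee_pos: [0.4662, 0.4397, 0.0348]
eef_rot: [2.651, -0.017, 1.575]
force: [3.7, -0.4, 8.5]
grip_width: 0.0127
grip_force: 33.5
```

>>> {"method": "jog_arm", "body": {
  "rows": [
    [[0, 0.005, -0.009], 0, 0.0],
    [[0, 0.009, -0.017], 0, 0.0],
    [[0, 0.014, -0.026], 0, 0.0],
    [[0, 0.014, -0.026], 0, 0.0],
    [[0, 0.014, -0.026], 0, 0.0],
    [[0, 0.014, -0.026], 0, 0.0],
    [[0, 0.012, -0.022], 0, 0.0],
    [[0, 0, 0], 0, 0.0],
    [[0, 0, 0], 0, 0.0],
    [[0, 0, 0], 0, 0.0]
  ]
}}

```text
time_s: 11.38
ee_pos: [0.4655, 0.4358, 0.2035]
eef_rot: [2.657, -0.013, 1.574]
force: [0.4, 0.0, -3.8]
grip_width: 0.009
grip_force: 35.2
```

```bash
cat >> h.py <<'E'
def dishpose(c,near,zmin):
    # rim: teal colour points -> plane normal + ellipse centre
    W=cloud(c);H=cv2.cvtColor(c["image"],cv2.COLOR_RGB2HSV).astype(int)
    m=(H[...,0]>80)&(H[...,0]<98)&(H[...,1]>110)&(np.hypot(W[...,0]-near[0],W[...,1]-near[1])<.11)&(W[...,2]>zmin)
    P=W[m]
    for i in range(4):
        q=P.mean(0);n=np.linalg.svd(P-q,full_matrices=False)[2][2];n*=np.sign(n[2]);d=(P-q)@n;P=P[abs(d)<max(.004,2*d.std())]
    e=cv2.fitEllipse(cv2.convexHull(np.ascontiguousarray((P[:,:2]*1000).astype(np.float32))))
    return len(P),q,n,P[:,2].min(),P[:,2].max(),e
E
python3 - <<'E'
from h import *
np.set_printoptions(precision=3,suppress=True)
o=get_obs();print(o["ee_pos"],o["force"],o["moment"],o["grip_width"])
c=camera("side");print(dishpose(c,[.53,.435],.1));print(dishpose(camera("top"),[.53,.435],.1))
cv2.imwrite('pics/g3.png',c['image'][200:460,130:450,::-1])
E
```

```text
[0.465 0.436 0.203] [ 0.386  0.045 -3.832] [-0.035  0.612  0.024] 0.009040339402692303
(846, array([0.561, 0.429, 0.202]), array([ 0.266, -0.007,  0.964]), np.float64(0.18703804595226148), np.float64(0.23538754473608237), ((528.0458984375, 431.0002746582031), (143.50271606445312, 163.98374938964844), 63.36480712890625))
(293, array([0.561, 0.433, 0.202]), array([0.258, 0.015, 0.966]), np.float64(0.18597228055167347), np.float64(0.23160451603331622), ((531.6317749023438, 432.7327575683594), (141.1926727294922, 160.5226593017578), 66.04005432128906))
```

View pics/g3.png

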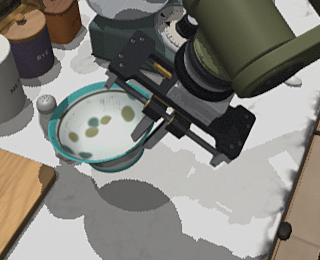

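The dish hangs from the grip tilted about 15°, with its far side low, and weighs about 0.39 kg. I'll carry it over the pan, land the far foot edge, and lower until it stands level.

```bash
python3 -c "
from h import *
plan2([([.467,.42,.26],3),([.649,.082,.255],14),([.649,.082,.21],3)],0)"
```

```text
3 x [-0.005, 0.0093, -0.0166] 0
14 x [-0.0242, 0.0114, 0.0061] 0
3 x [-0.0002, -0.007, 0.0133] 0
```

>>> {"method": "jog_arm", "body": {
  "rows": [
    [[-0.005, 0.0093, -0.0166], 0, 0.0],
    [[-0.005, 0.0093, -0.0166], 0, 0.0],
    [[-0.005, 0.0093, -0.0166], 0, 0.0],
    [[-0.0242, 0.0114, 0.0061], 0, 0],
    [[-0.0242, 0.0114, 0.0061], 0, 0],
    [[-0.0242, 0.0114, 0.0061], 0, 0],
    [[-0.0242, 0.0114, 0.0061], 0, 0],
    [[-0.0242, 0.0114, 0.0061], 0, 0],
    [[-0.0242, 0.0114, 0.0061], 0, 0],
    [[-0.0242, 0.0114, 0.0061], 0, 0],
    [[-0.0242, 0.0114, 0.0061], 0, 0],
    [[-0.0242, 0.0114, 0.0061], 0, 0]
  ]
}}

```text
time_s: 12.48
ee_pos: [0.5847, 0.2017, 0.257]
eef_rot: [2.657, -0.014, 1.574]
force: [0.8, -0.0, -3.2]
grip_width: 0.0095
grip_force: 35.1
```

>>> {"method": "jog_arm", "body": {
  "rows": [
    [[-0.0242, 0.0114, 0.0061], 0, 0],
    [[-0.0242, 0.0114, 0.0061], 0, 0],
    [[-0.0242, 0.0114, 0.0061], 0, 0],
    [[-0.0242, 0.0114, 0.0061], 0, 0],
    [[-0.0242, 0.0114, 0.0061], 0, 0],
    [[0, 0, 0], 0, 0],
    [[0, 0, 0], 0, 0],
    [[0, 0, 0], 0, 0]
  ]
}}

```text
time_s: 13.15
ee_pos: [0.6492, 0.0824, 0.2553]
eef_rot: [2.657, -0.014, 1.574]
force: [-0.8, 1.0, -3.4]
grip_width: 0.0086
grip_force: 35.1
```

```bash
python3 - <<'E'
from h import *
np.set_printoptions(precision=3,suppress=True)
for n in("side","top"): print(dishpose(camera(n),[.71,.08],.18))
plan2([([.649,.082,.2],4),([.645,.082,.194],3)],0)
E
```

```text
(422, array([0.734, 0.06 , 0.255]), array([0.251, 0.005, 0.968]), np.float64(0.2388312057163654), np.float64(0.28473397622398283), ((712.778564453125, 77.77886199951172), (140.7988739013672, 161.62771606445312), 63.20085525512695))
(105, array([0.717, 0.115, 0.303]), array([ 0.919, -0.358,  0.163]), np.float64(0.24402914666736253), np.float64(0.6353213928112289), ((715.5286865234375, 81.83052062988281), (138.31658935546875, 173.83258056640625), 61.79897689819336))
4 x [-0.0005, -0.0066, 0.0124] 0
3 x [-0.0, -0.0021, 0.0011] 0
```

>>> {"method": "jog_arm", "body": {
  "rows": [
    [[0, -0.0066, 0.0124], 0, 0],
    [[0, -0.0066, 0.0124], 0, 0],
    [[0, -0.0066, 0.0124], 0, 0],
    [[0, -0.0066, 0.0124], 0, 0],
    [[0, 0, 0], 0, 0],
    [[0, 0, 0], 0, 0]
  ]
}}

```text
time_s: 13.75
ee_pos: [0.6492, 0.0838, 0.2002]
eef_rot: [2.655, -0.014, 1.575]
force: [-0.2, -0.3, -3.0]
grip_width: 0.0091
grip_force: 35.1
```

>>> {"method": "jog_arm", "body": {
  "rows": [
    [[0, -0.0015, 0.0028], 0, 0],
    [[0, -0.0015, 0.0028], 0, 0],
    [[0, -0.0015, 0.0028], 0, 0],
    [[0, 0, 0], 0, 0],
    [[0, 0, 0], 0, 0]
  ]
}}

```text
time_s: 14.17
ee_pos: [0.6495, 0.0833, 0.191]
eef_rot: [2.654, -0.014, 1.574]
force: [-0.4, -0.1, -3.0]
grip_width: 0.009
grip_force: 35.1
```

>>> {"method": "jog_arm", "body": {
  "rows": [
    [[0, -0.0032, 0.0017], 0, 0],
    [[0, -0.0032, 0.0017], 0, 0],
    [[0, -0.0032, 0.0017], 0, 0],
    [[0, 0, 0], 0, 0],
    [[0, 0, 0], 0, 0]
  ],
  "squeeze": 25
}}

```text
time_s: 14.58
ee_pos: [0.6435, 0.0834, 0.1822]
eef_rot: [2.654, -0.015, 1.574]
force: [0.9, 0.2, -0.5]
grip_width: 0.0087
grip_force: 24.9
```

>>> {"method": "jog_arm", "body": {
  "rows": [
    [[0, -0.0032, 0.0017], 0, 0],
    [[0, -0.0032, 0.0017], 0, 0],
    [[0, 0, 0], 0, 0],
    [[0, 0, 0], 0, 0]
  ],
  "squeeze": 20
}}

```text
time_s: 14.92
ee_pos: [0.6393, 0.0835, 0.1759]
eef_rot: [2.654, -0.014, 1.574]
force: [1.6, -0.1, 0.6]
grip_width: 0.0092
grip_force: 20.5
```

>>> {"method": "jog_arm", "body": {
  "rows": [
    [[0, -0.0026, 0.002], 0, 0],
    [[0, -0.0026, 0.002], 0, 0],
    [[0, -0.0026, 0.002], 0, 0],
    [[0, 0, 0], 0, 0],
    [[0, 0, 0], 0, 0]
  ]
}}

```text
time_s: 15.33
ee_pos: [0.6356, 0.0836, 0.1674]
eef_rot: [2.653, -0.015, 1.574]
force: [2.5, -0.9, 4.3]
grip_width: 0.0102
grip_force: 21.2
```

```bash
python3 - <<'E'
from h import *
np.set_printoptions(precision=3,suppress=True)
print(dishpose(camera("side"),[.7,.08],.15))
E
```

```text
(401, array([0.723, 0.053, 0.184]), array([0.076, 0.001, 0.997]), np.float64(0.17594574832680376), np.float64(0.19467566466971142), ((697.45849609375, 79.56195068359375), (143.05218505859375, 166.25112915039062), 64.42718505859375))
```

>>> {"method": "jog_arm", "body": {
  "rows": [
    [[0, -0.0026, 0.002], 0, 0],
    [[0, -0.002, 0.002], 0, 0],
    [[0, 0, 0], 0, 0],
    [[0, 0, 0], 0, 0],
    [[0, 0, 0], 0, 0]
  ],
  "squeeze": 12
}}

```text
time_s: 15.8
ee_pos: [0.6328, 0.0837, 0.1611]
eef_rot: [2.655, -0.014, 1.574]
force: [-4.6, -0.4, 4.4]
grip_width: 0.0121
grip_force: 13.3
```

```bash
python3 - <<'E'
from h import *
np.set_printoptions(precision=3,suppress=True)
print(dishpose(camera("side"),[.7,.08],.15))
E
```

```text
(405, array([0.717, 0.052, 0.182]), array([ 0.027, -0.001,  1.   ]), np.float64(0.176501924372102), np.float64(0.18790360577900966), ((694.73388671875, 78.54754638671875), (143.0475311279297, 165.0596160888672), 67.00650787353516))
```

>>> {"method": "jog_arm", "body": {
  "rows": [
    [[0, 0, 0], 0, 0],
    [[0, 0, 0], 0, 0],
    [[0, 0, 0], 0, 0]
  ],
  "squeeze": 3
}}

```text
time_s: 16.1
ee_pos: [0.6328, 0.0836, 0.1609]
eef_rot: [2.655, -0.014, 1.574]
force: [-2.9, -0.0, 1.9]
grip_width: 0.013
grip_force: 3.3
```

>>> {"method": "jog_arm", "body": {
  "rows": [
    [[0, 0, 0], 0, 0.014],
    [[0, 0, 0], 0, 0.018],
    [[0, 0, 0], 0, 0.024],
    [[0, 0, 0], 0, 0.03],
    [[0, 0, 0], 0, 0.03]
  ]
}}

```text
time_s: 16.52
ee_pos: [0.6331, 0.0836, 0.1612]
eef_rot: [2.654, -0.014, 1.574]
force: [-0.4, -0.3, -0.4]
grip_width: 0.0292
grip_force: 0.0
```

```bash
python3 - <<'E'
from h import *
np.set_printoptions(precision=3,suppress=True)
print(dishpose(camera("side"),[.7,.08],.15)); print(get_obs()["ee_pos"],get_obs()["grip_force"],get_obs()["grip_width"])
E
```

```text
(417, array([0.714, 0.055, 0.184]), array([ 0.005, -0.002,  1.   ]), np.float64(0.18002452707272154), np.float64(0.1885956391980783), ((694.3035888671875, 78.43035888671875), (143.1827850341797, 163.8501739501953), 68.84776306152344))
[0.633 0.084 0.161] 0.0 0.029900874453690152
```

>>> {"method": "jog_arm", "body": {
  "rows": [
    [[0, 0, -0.015], 0, 0.032],
    [[0, 0, -0.025], 0, 0.032],
    [[0, 0, -0.03], 0, 0.032],
    [[0, 0, -0.03], 0, 0.032],
    [[0, -0.03, -0.02], 0, 0.04],
    [[0, -0.035, -0.02], -7, 0.05],
    [[0, -0.035, -0.02], -7, 0.06],
    [[0, 0, 0], -7, 0.06],
    [[0, 0, 0], -7, 0.06],
    [[0, 0, 0], -7, 0.06],
    [[0, 0, 0], -7, 0.06],
    [[0, 0, 0], -7, 0.06]
  ]
}}

```text
time_s: 17.57
ee_pos: [0.47, 0.0775, 0.2562]
eef_rot: [2.798, 0.353, 2.37]
force: [-0.6, 0.2, 0.1]
grip_width: 0.0604
grip_force: 0.0
```

```bash
cat >> h.py <<'E'
Sy=np.radians(5.0);SO=np.array([.6277,.0715,0]);SR=Ro.from_euler("z",Sy).as_matrix()
nf=SR@np.array([-np.sin(np.radians(28)),0,np.cos(np.radians(28))])
DC=SO+SR@np.array([-.055,0,.0646])
up=SR@np.array([np.cos(np.radians(28)),0,np.sin(np.radians(28))]);rt=np.cross(up,nf)  # right as seen from front
def dialang(c,u,v):
    # angle clockwise from 12 o'clock, of pixel on dial plane (5.5 out)
    K=c["K"];T=c["world_from_camera"];d=T[:3,:3]@np.array([(u-K[0,2])/K[0,0],-(v-K[1,2])/K[1,1],-1.]);o=T[:3,3]
    P=o+d*((DC+nf*.0055-o)@nf)/(d@nf);w=P-DC-nf*.0055
    return np.degrees(np.arctan2(w@rt,w@up)),np.linalg.norm(w)
def rectify(c,name,s=4,half=.07):
    # frontal view of the dial, up at the top
    n=int(2*half*1000*s);g=(np.arange(n)/s/1000-half)
    X,Y=np.meshgrid(g,-g);P=DC+nf*.0055+X[...,None]*rt+Y[...,None]*up
    T=c["world_from_camera"];K=c["K"];q=(P-T[:3,3])@T[:3,:3]
    u=K[0,2]+K[0,0]*q[...,0]/-q[...,2];v=K[1,2]+K[1,1]*q[...,1]/q[...,2]
    im=cv2.remap(c["image"],u.astype(np.float32),v.astype(np.float32),cv2.INTER_CUBIC);cv2.imwrite(name,im[...,::-1]);return im
E
python3 - <<'E'
from h import *
np.set_printoptions(precision=3,suppress=True)
print(get_obs()["qpos"],get_obs()["ee_pos"])
c=camera("side");print(dishpose(c,[.7,.08],.15)[1:3]);rectify(c,"pics/d1.png")
for l in("zero_mark","needle_tip","knob_grip"):
    for d in spot_point(l,c)[:2]: u,v=d["at"][0]*640,d["at"][1]*480;print(l,d["p"],u,v,dialang(c,u,v))
print("DC",DC,"grip px",w2px(c,DC+nf*.032))
E
```

```text
[ 0.107 -0.182  1.986 -0.048  0.851 -0.731] [0.47  0.078 0.256]
(array([0.71 , 0.049, 0.184]), array([ 0.01 , -0.004,  1.   ]))
zero_mark 0.71 290.688 222.816 (np.float64(-23.836947090901745), np.float64(0.05276176732024438))
knob_grip 0.85 323.776 222.72 (np.float64(108.05096312046491), np.float64(0.03390886460029975))
DC [0.573 0.067 0.065] grip px [320.219 222.06 ]
```

View pics/d1.png

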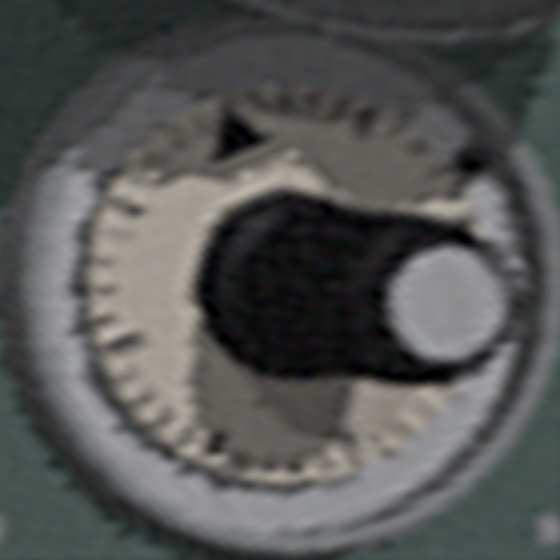

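The rectified dial view shows the zero triangle at (237,138), about −18°, and the needle at (470,160), about +56°. The knob therefore needs about +74° clockwise. I'll check the knob centre from its bright cap and then line up.

```bash
python3 - <<'E'
from h import *
np.set_printoptions(precision=4,suppress=True)
c=camera("side");W=cloud(c);w=W-DC
h=w@nf;x=w@rt;y=w@up;r=np.hypot(x,y)
m=(h>.036)&(h<.048)&(r<.03);print("cap",m.sum(),x[m].mean(),y[m].mean(),np.median(h[m]),x[m].min(),x[m].max(),y[m].min(),y[m].max())
m=(h>.004)&(h<.0115)&(r>.055)&(r<.075);P=np.c_[x[m],y[m]]
A=np.c_[2*P,np.ones(len(P))];s=np.linalg.lstsq(A,(P**2).sum(1),rcond=None)[0];print("bezel",s[:2],np.sqrt(s[2]+s[:2]@s[:2]),len(P))
print("rect px of cap model", end=" ")
g=c["image"].astype(int).min(2);mm=(g>110)&(h>.03)&(h<.05)&(r<.03);v,u=np.nonzero(mm);print(u.mean(),v.mean(),w2px(c,DC+nf*.042),mm.sum())
E
```

```text
cap 247 -0.0029604064792064467 0.000206918608601918 0.042484958968216656 -0.01980262528180875 0.018771066952879143 -0.02045978645779826 0.02003958920124343
bezel [-0.0001  0.0001] 0.06449297252631234 551
rect px of cap model 323.3131313131313 218.56565656565655 [322.4869 219.1764] 99
```

```bash
python3 - <<'E'
from h import *
o=get_obs();tz=Ro.from_euler("xyz",o["eef_rot"]).as_matrix()[:,2];print(o["eef_rot"],tz,o["qpos"])
T=DC+nf*.034+tz*.019; print("target",T)
plan(T-tz*.08,-78,g=.06); print(((T-DC)@nf))
E
```

```text
[2.7944846  0.34957844 2.35933583] [ 0.46824239  0.0142729  -0.88348477] [ 0.1068896  -0.18167692  1.98601065 -0.04755956  0.85148161 -0.72107535]
target [0.5659046  0.06558644 0.07783401]
[[[-0.0009,-0.0009,0.0102],-6.5,0.06],[[-0.0008,-0.001,0.0102],-6.5,0.06],[[-0.0007,-0.001,0.0102],-6.5,0.06],[[-0.0006,-0.0011,0.0102],-6.5,0.06],[[-0.0004,-0.0012,0.0102],-6.5,0.06],[[-0.0003,-0.0012,0.0102],-6.5,0.06],[[-0.0002,-0.0012,0.0102],-6.5,0.06],[[-0.0,-0.0012,0.0102],-6.5,0.06],[[0.0001,-0.0012,0.0102],-6.5,0.06],[[0.0003,-0.0012,0.0102],-6.5,0.06],[[0.0004,-0.0012,0.0102],-6.5,0.06],[[0.0005,-0.0011,0.0102],-6.5,0.06]]
0.015006749890954157
```

>>> {"method": "jog_arm", "body": {
  "rows": [
    [[-0.0009, -0.0009, 0.0102], -6.5, 0.06],
    [[-0.0008, -0.001, 0.0102], -6.5, 0.06],
    [[-0.0007, -0.001, 0.0102], -6.5, 0.06],
    [[-0.0006, -0.0011, 0.0102], -6.5, 0.06],
    [[-0.0004, -0.0012, 0.0102], -6.5, 0.06],
    [[-0.0003, -0.0012, 0.0102], -6.5, 0.06],
    [[-0.0002, -0.0012, 0.0102], -6.5, 0.06],
    [[0, -0.0012, 0.0102], -6.5, 0.06],
    [[0.0001, -0.0012, 0.0102], -6.5, 0.06],
    [[0.0003, -0.0012, 0.0102], -6.5, 0.06],
    [[0.0004, -0.0012, 0.0102], -6.5, 0.06],
    [[0.0005, -0.0011, 0.0102], -6.5, 0.06]
  ]
}}

```text
time_s: 18.82
ee_pos: [0.5289, 0.0644, 0.1477]
eef_rot: [-2.844, 0.392, -2.435]
force: [0.1, 0.4, 0.2]
grip_width: 0.0596
grip_force: 0.0
```

```bash
python3 - <<'E'
from h import *
camera("side")
o=get_obs();tz=Ro.from_euler("xyz",o["eef_rot"]).as_matrix()[:,2];print(o["eef_rot"],tz,o["qpos"],o["ee_pos"])
T=DC+nf*.034+tz*.019; plan2([(T,4)],.06)
E
```

```text
[-2.84174695  0.38771124 -2.4261112 ] [ 0.46638591  0.01400074 -0.88447056] [ 0.05889423  0.08901339  2.0029775  -0.0251909   0.56447909 -2.15014097] [0.52879119 0.06418921 0.14606476]
4 x [-0.0002, -0.0001, 0.0194] 0.06
```

Go in, then close gently.

>>> {"method": "jog_arm", "body": {
  "rows": [
    [[0, 0, 0.0194], 0, 0.06],
    [[0, 0, 0.0194], 0, 0.06],
    [[0, 0, 0.0194], 0, 0.06],
    [[0, 0, 0.0185], 0, 0.06],
    [[0, 0, 0], 0, 0.06],
    [[0, 0, 0], 0, 0.045],
    [[0, 0, 0], 0, 0.03],
    [[0, 0, 0], 0, 0.03],
    [[0, 0, 0], 0, 0.03],
    [[0, 0, 0], 0, 0.03]
  ],
  "squeeze": 12
}}

```text
time_s: 19.7
ee_pos: [0.5641, 0.0662, 0.0813]
eef_rot: [-2.845, 0.393, -2.437]
force: [-7.0, 6.3, 5.1]
grip_width: 0.0389
grip_force: 12.0
```

>>> {"method": "jog_arm", "body": {
  "rows": [
    [[0, 0, 0], 6, 0.03],
    [[0, 0, 0], 6, 0.03],
    [[0, 0, 0], 6, 0.03],
    [[0, 0, 0], 6, 0.03],
    [[0, 0, 0], 6, 0.03],
    [[0, 0, 0], 6, 0.03],
    [[0, 0, 0], 0, 0.03]
  ]
}}

```text
time_s: 20.28
ee_pos: [0.5643, 0.0658, 0.0815]
eef_rot: [3.13, 0.488, -3.135]
force: [-6.3, 1.9, 5.8]
grip_width: 0.0386
grip_force: 12.1
```

```bash
python3 - <<'E'
from h import *
c=camera("side");rectify(c,"pics/d2.png");o=get_obs();print(o["moment"],o["qpos"])
for l in("zero_mark","needle_tip"):
    for d in spot_point(l,c)[:2]: u,v=d["at"][0]*640,d["at"][1]*480;print(l,d["p"],u,v,dialang(c,u,v))
E
```

```text
[0.78362797 0.66674512 0.31162904] [ 0.05761668  0.27266699  1.96596764 -0.03061799  0.41516916 -1.50257745]
zero_mark 0.71 298.30400000000003 212.112 (np.float64(19.631991260651656), np.float64(0.04910327457300288))
```

>>> {"method": "jog_arm", "body": {
  "rows": [
    [[0, 0, 0], 6, 0.03],
    [[0, 0, 0], 6, 0.03],
    [[0, 0, 0], 6, 0.03],
    [[0, 0, 0], 6, 0.03],
    [[0, 0, 0], 6, 0.03],
    [[0, 0, 0], 6, 0.03],
    [[0, 0, 0], 0, 0.03],
    [[0, 0, 0], 0, 0.03]
  ]
}}

```text
time_s: 21.1
ee_pos: [0.5642, 0.0654, 0.0813]
eef_rot: [2.834, 0.384, 2.468]
force: [-6.1, -2.2, 5.0]
grip_width: 0.0388
grip_force: 12.0
```

>>> {"method": "jog_arm", "body": {
  "rows": [
    [[0, 0, 0], 0, 0.045],
    [[0, 0, 0], 0, 0.06],
    [[0, 0, 0], 0, 0.06],
    [[0, 0, -0.025], 0, 0.06],
    [[0, 0, -0.03], 0, 0.06],
    [[0, 0, -0.03], 0, 0.06],
    [[0, 0, -0.035], 0, 0.06],
    [[0, 0, -0.035], 0, 0.06],
    [[0, 0, 0], 0, 0.06]
  ]
}}

```text
time_s: 21.85
ee_pos: [0.4921, 0.0636, 0.2238]
eef_rot: [2.828, 0.391, 2.468]
force: [0.5, -0.2, 0.6]
grip_width: 0.0598
grip_force: 0.0
```

```bash
python3 - <<'E'
from h import *
c=camera("side");im=rectify(c,"pics/d3.png",s=8);cv2.imwrite("pics/d3.png",im[100:620,450:1080,::-1])
print(get_obs()["qpos"][5])
for l in("zero_mark","needle_tip"):
    for d in spot_point(l,c)[:2]: u,v=d["at"][0]*640,d["at"][1]*480;print(l,d["p"],u,v,dialang(c,u,v))
E
```

```text
-0.8844058878309282
zero_mark 0.88 307.392 209.088 (np.float64(49.60118611615573), np.float64(0.05137473024926131))
needle_tip 0.72 305.91999999999996 181.488 (np.float64(58.754657457993034), np.float64(0.12782275804138185))
```

View pics/d3.png

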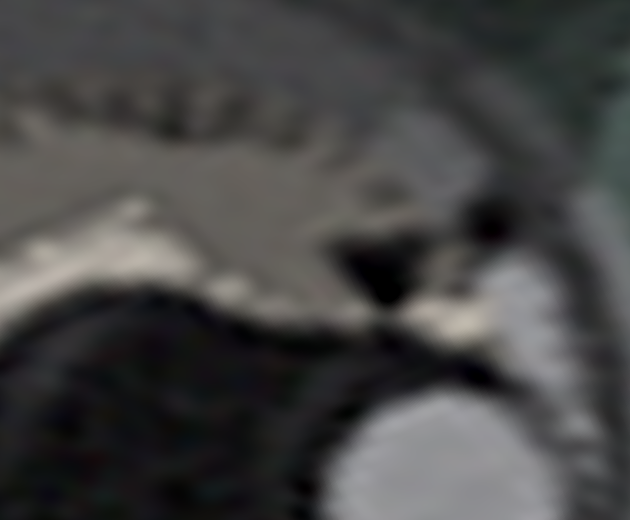

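The needle blob is at (490,215) and the triangle is just anticlockwise of it at (382,262), about 3° short. I'll measure the two centroids properly.

```bash
python3 - <<'E'
from h import *
for k in range(2):
    c=camera("side");im=rectify(c,"/tmp/x.png",s=8).astype(float).mean(2)
    Y,X=np.mgrid[:im.shape[0],:im.shape[1]];x=(X-560)/8;y=(560-Y)/8;r=np.hypot(x,y);a=np.degrees(np.arctan2(x,y))
    for nm,lo,hi in(("tri",34,48.5),("needle",51.5,62)):
        s=(r>lo)&(r<hi)&(a>35)&(a<72)
        for th in(45,60):
            w=np.where(s,np.clip(th-im,0,None),0);
            if w.sum()>0:
                cx,cy=(w*x).sum()/w.sum(),(w*y).sum()/w.sum()
                for o in((0,0),(1.5,-1.5)): print(nm,th,o,np.degrees(np.arctan2(cx-o[0],cy-o[1])).round(2),np.hypot(cx,cy).round(1),int((w>0).sum()),end=" | ")
        print()
E
```

```text
tri 45 (0, 0) 59.05 40.1 7075 | tri 45 (1.5, -1.5) 56.07 40.1 7075 | tri 60 (0, 0) 59.04 40.1 8638 | tri 60 (1.5, -1.5) 56.06 40.1 8638 | 
needle 45 (0, 0) 58.42 56.4 3031 | needle 45 (1.5, -1.5) 56.31 56.4 3031 | needle 60 (0, 0) 57.4 57.3 7740 | needle 60 (1.5, -1.5) 55.31 57.3 7740 | 
tri 45 (0, 0) 58.79 40.2 6976 | tri 45 (1.5, -1.5) 55.82 40.2 6976 | tri 60 (0, 0) 58.88 40.2 8553 | tri 60 (1.5, -1.5) 55.91 40.2 8553 | 
needle 45 (0, 0) 58.28 56.5 3220 | needle 45 (1.5, -1.5) 56.17 56.5 3220 | needle 60 (0, 0) 57.56 57.4 7475 | needle 60 (1.5, -1.5) 55.47 57.4 7475 |
```

```bash
python3 - <<'E'
from h import *
c=camera("side");I=rectify(c,"/tmp/x.png",s=8);im=I.astype(float).mean(2)
for nm,(x0,x1,y0,y1) in(("tri",(775,890,325,402)),("ndl",(915,970,290,345))):
    for th in(40,55,70):
        w=np.clip(th-im[y0:y1,x0:x1],0,None);Y,X=np.mgrid[y0:y1,x0:x1]
        if w.sum()==0: continue
        cx,cy=((w*X).sum()/w.sum()-560)/8,(560-(w*Y).sum()/w.sum())/8
        print(nm,th,[np.degrees(np.arctan2(cx-o,cy+o)).round(1) for o in(0,1,2)],np.hypot(cx,cy).round(1))
# dial centre: white->grey edge, least-squares circle on bright cream pixels boundary in lower-left
H=cv2.cvtColor(I,cv2.COLOR_RGB2HSV)
pts=[]
for t in range(150,300,2):
    q=np.radians(t);rr=np.arange(40,58,.125);px=560+8*rr*np.sin(q);py=560-8*rr*np.cos(q)
    s=cv2.remap(I,px.astype(np.float32)[None],py.astype(np.float32)[None],1)[0].astype(float);k=s[:,0]-s[:,2]  # cream: R>B
    k=np.convolve(k,np.ones(9)/9,"same");g=np.diff(k)[12:-12];j=g.argmin()+12;pts.append((rr[j]*np.sin(q),rr[j]*np.cos(q)))
P=np.array(pts)
for i in range(5):
    s=np.linalg.lstsq(np.c_[2*P,np.ones(len(P))],(P**2).sum(1),rcond=None)[0];R=np.sqrt(s[2]+s[:2]@s[:2]);e=abs(np.hypot(*(P-s[:2]).T)-R);P=P[e<max(.5,2*np.median(e))]
print("dial centre off (right,up)",s[:2],R,len(P))
E
```

```text
tri 40 [np.float64(55.4), np.float64(53.5), np.float64(51.5)] 41.5
tri 55 [np.float64(55.1), np.float64(53.2), np.float64(51.2)] 41.7
tri 70 [np.float64(54.9), np.float64(53.0), np.float64(51.0)] 41.8
ndl 40 [np.float64(58.3), np.float64(56.9), np.float64(55.4)] 56.4
ndl 55 [np.float64(58.1), np.float64(56.6), np.float64(55.2)] 56.5
ndl 70 [np.float64(57.9), np.float64(56.5), np.float64(55.1)] 56.6
dial centre off (right,up) [ 1.01518325 -1.08880071] 50.03032710264496 45
```

The dial centre offset is resolved. The triangle is at 53.2° and the needle at 56.6°, so I'll regrip and turn +3.4°.

>>> {"method": "jog_arm", "body": {
  "rows": [
    [[0, 0, 0.035], 0, 0.06],
    [[0, 0, 0.035], 0, 0.06],
    [[0, 0, 0.03], 0, 0.06],
    [[0, 0, 0.03], 0, 0.06],
    [[0, 0, 0.024], 0, 0.06],
    [[0, 0, 0], 0, 0.06],
    [[0, 0, 0], 0, 0.045],
    [[0, 0, 0], 0, 0.03],
    [[0, 0, 0], 0, 0.03],
    [[0, 0, 0], 0, 0.03],
    [[0, 0, 0], 1.7, 0.03],
    [[0, 0, 0], 1.7, 0.03]
  ]
}}

```text
time_s: 23.15
ee_pos: [0.5639, 0.0651, 0.0827]
eef_rot: [2.811, 0.367, 2.408]
force: [-6.3, -5.9, 5.5]
grip_width: 0.0388
grip_force: 12.0
```

>>> {"method": "jog_arm", "body": {
  "rows": [
    [[0, 0, 0], 0, 0.03],
    [[0, 0, 0], 0, 0.03],
    [[0, 0, 0], 0, 0.03],
    [[0, 0, 0], 0, 0.045],
    [[0, 0, 0], 0, 0.06],
    [[0, 0, 0], 0, 0.06],
    [[0, 0, -0.025], 0, 0.06],
    [[0, 0, -0.03], 0, 0.06],
    [[0, 0, -0.03], 0, 0.06],
    [[0, 0, -0.035], 0, 0.06],
    [[0, 0, -0.035], 0, 0.06],
    [[0, 0, 0], 0, 0.06]
  ]
}}

```text
time_s: 24.15
ee_pos: [0.4916, 0.0636, 0.2248]
eef_rot: [2.805, 0.372, 2.407]
force: [0.2, 0.1, 1.3]
grip_width: 0.0601
grip_force: 0.0
```

```bash
python3 - <<'E'
from h import *
c=camera("side");I=rectify(c,"pics/d4.png",s=8);cv2.imwrite("pics/d4.png",I[100:620,450:1080,::-1]);im=I.astype(float).mean(2)
for nm,(x0,x1,y0,y1) in(("tri",(780,900,332,412)),("ndl",(915,970,290,345))):
    for th in(40,55,70):
        w=np.clip(th-im[y0:y1,x0:x1],0,None);Y,X=np.mgrid[y0:y1,x0:x1]
        cx,cy=((w*X).sum()/w.sum()-560)/8,(560-(w*Y).sum()/w.sum())/8
        print(nm,th,np.degrees(np.arctan2(cx-1,cy+1)).round(1),np.hypot(cx,cy).round(1))
print(dishpose(c,[.7,.08],.15)[1:]); print(get_obs()["grip_force"],get_obs()["time_s"])
E
```

```text
tri 40 56.3 41.8
tri 55 56.0 41.9
tri 70 55.8 42.0
ndl 40 56.8 56.1
ndl 55 56.7 56.4
ndl 70 56.5 56.4
(array([0.71025653, 0.0507159 , 0.18434177]), array([ 0.00857347, -0.00802974,  0.99993101]), np.float64(0.17996819725286906), np.float64(0.18863591957578707), ((694.27001953125, 78.17655944824219), (144.1200714111328, 165.75013732910156), 65.42323303222656))
0.0 24.2
```

View pics/d4.png

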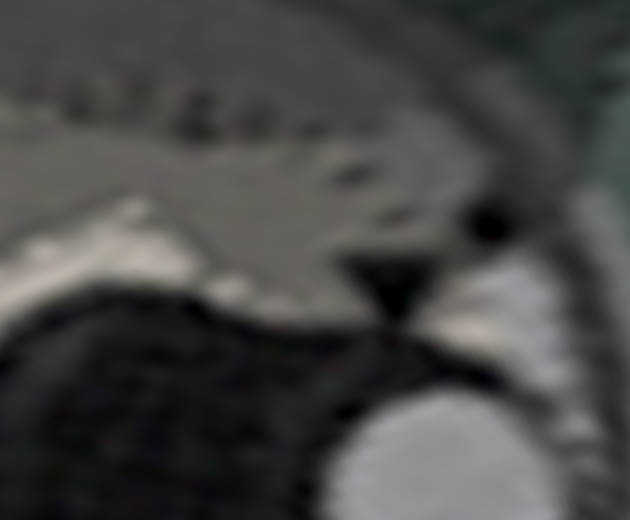

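The triangle's tip at (435,255) now points straight at the needle at (490,220), both at about 56°, and the dish is level and centred. I'll hold briefly and hand in.

>>> {"method": "jog_arm", "body": {
  "rows": [
    [[0, 0, 0], 0, 0.06],
    [[0, 0, 0], 0, 0.06],
    [[0, 0, 0], 0, 0.06],
    [[0, 0, 0], 0, 0.06],
    [[0, 0, 0], 0, 0.06],
    [[0, 0, 0], 0, 0.06]
  ]
}}

```text
time_s: 24.7
ee_pos: [0.4915, 0.0633, 0.2177]
eef_rot: [2.813, 0.365, 2.41]
force: [0.3, -0.8, -0.2]
grip_width: 0.06
grip_force: 0.0
```

```bash
python3 -c "
from h import *
print(hand_in())"
```

```text
the job is handed in; nothing more can be done
None
```

I handed the job in at about 25 s with no verdict returned: in the last picture the dish stood level and centred on the pan, the zero mark was within about 1° of the needle (about 4.6° allowed), and the gripper was clear.

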